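# Open the router table's guard

## Task

Make the cutter of the bench router table reachable: first press the large stop button on the switch box fully down, leaving the small start button alone, then push the hinged, counterweighted guard up by its cross bar, past its balance point, so that it stays fully raised by itself. Only press and push: do not grip the bar, and leave the mallet, the chisel and the offcut where they are.

Things in the scene. Friction and masses are not known exactly. Their poses are not given: they have to be found in the camera images.
- guard (a joint): Guard angle, rad: 0 = down (start), grows as it is pushed up and away from the robot, 1.2 = fully raised. A yoke of two round aluminium arms 116 mm apart, a clear shield (104 x 133 mm) hanging from its front cross bar, a steel counterweight bar behind the hinge. Below about 0.6 it sinks back to 0; above, it tips by itself, slowly (damped), to 1.2 and stays. Push needed: under 6 N.
- hinge (a point): Centre of the guard's level hinge axis, 90 mm above the bench, at the rear of the router table. Its y axis is the hinge axis, parallel to the cross bar. The frame turns with the guard: at guard angle 0, x is level and points from the router table's front to its rear (away from the robot) and z is up.
- bar (a point): Centre of the cross bar (round, 300 mm long, 16 mm diameter), on its axis, parallel to the hinge and 199 mm from it. Guard down: 218 mm above the bench, 128 mm above the hinge and 153 mm in front of it; raised: about 60 mm behind the hinge. Its ends stick out 86 mm past the side arms, with free space in front of them and below, down to the table's 45 mm high top. Axes as hinge.
- bar_left (a point): Point on the cross bar's axis, 110 mm from its centre towards +y of the hinge frame: the middle of the free end on that side, a good place to push.
- bar_right (a point): The same on the other side, 110 mm from the centre towards -y of the hinge frame.
- router: Router table fixed to the bench: plywood plinth 280 mm (x) by 340 mm (y), 45 mm high, reaching 170 mm in front of (-x) and 110 mm behind its origin, which lies on the bench. Hinge 90 mm behind (+x) the origin; a wooden fence 90 mm high at x = -20 mm; hinge brackets 107 mm high.
- stop_top (a point): Centre of the top of the large stop button: black, round, 42 mm diameter, pressed straight down, on the grey switch box (80 x 145 mm, 50 mm high) fixed to the bench left or right of the router table. The small start button is 77 mm from it on the same box.
- stop (a joint): Travel of the stop button in m: 0 up, 0.006 fully down; a spring returns it; fully down takes 5 N.
- start_top (a point): Centre of the top face of the small start button: black, round, 20 mm in diameter. Not to be pressed.
- start (a joint): Travel of the start button in m: 0 up, 0.006 fully down.
- mallet: Loose turned wooden carving mallet, standing on its head beside the router table: head 74 mm in diameter, 170 mm tall. Origin at the centre of its underside. Leave alone.
- chisel: Loose chisel lying flat on the front of the router table's top, roughly along the cross bar: 220 mm long along its own x (wooden handle to -x), 27 mm high. Origin on its underside, between handle and blade. Leave alone.
- offcut: Loose pine offcut on the bench beside the router table, 110 by 60 mm, 35 mm high. Origin at the centre of its underside. Leave alone.
There are look-alikes about, which are no part of the job. Several things look just like the part that bears stop_top: the one meant starts farthest to the robot's right.

How it is judged:
By the outcome, as a careful person would: the job done as asked, in the order asked, and still so for the second after the job is handed in, with the robot touching nothing.
It also fails if it takes over 51 s, if anything falls off the work surface, if the arm or the gripper's body presses on something with over 40 N, if the wrist force passes 120 N, or if a joint passes its speed limit or range.

## Robot

A 6-joint arm with a two-finger parallel gripper is mounted at the origin on the work surface. World frame = base frame: x ahead of the robot, y to its left, z up, the work surface at z = 0. Lengths are in m, angles in rad, forces in N, time in s.
With the tool pointing down it reaches from about 0.275 to 0.85 m from the base axis. Payload 5.2 kg.
Tool frame: the origin (TCP) lies on the centre line of the jaws, within the pads' length; the fingertips stand 19 mm ahead of it and the grasp point (between the pads) is the TCP; z points along the fingers, y is the direction in which the jaws open and shut (so a half turn about z gives the same grasp; the last joint's range is limited). The gripper opens to 85 mm and grips with 20 to 120 N. Pads are 22 mm wide; open, the fingers measure 114 mm over their backs; the gripper's body (76 mm by 85 mm) begins 54 mm behind the grasp point. The pads swing forward as they close: fully open they stand 13 mm farther back than shut.
Start: joints at [1.04, 0.259, 1.535, -0, 1.348, -0.203], TCP at [0.177, 0.521, 0.25] pointing down, gripper open.
Joint ranges: [-3.14, 3.14], [-0.91, 2.08], [0.19, 2.58], [-1.22, 4.36], [0.22, 2.71], [-3.12, 3.12]. Speed limits (rad/s): [2.57, 2.57, 3.14, 3.14, 3.14, 3.14].

## Interface

Orientations are given as a unit quaternion [x, y, z, w].
In Python, from bench import observe, get_image, calibration, ctrl gives the robot as it stands.
- The arm moves only by the tool step_arm, never from a script. Its arguments are lists of equal length, an entry for each row: "translation": the shift along the tool's x, y, z in mm, a list of three; "roll": the turn about the tool's z in rad; "fingers": the opening, from 0 (shut) to 1 (fully open). In form: {"translation": [[x, y, z], ...], "roll": [roll, ...], "fingers": [fingers, ...]}. A call has 1 to 10 rows; each row shifts and turns the commanded pose from where the row before left it, along the tool's axes as they then stand; what a row does not reach is not made up. A row lasts 1/8 s, in which the tool goes at most 62.5 mm and 10.7 degrees, less where a joint would pass 70% of its speed; a pose out of reach is approached as far as the arm can. A call is refused whole if a number of a shift passes 62.5 or a number of a turn 0.188, either way. A call with a gripper value outside its range is refused whole. The fingers move at their own pace and stop on an object; "newtons" is the grip in N (left out, the last holds). Time passes only in rows, so rows that do not move let the fingers close. It gives the time, the measured TCP pose, the force and the opening at its end, in the units of the state.
- observe(): the state, without advancing time (a new reading comes with each control period).
- get_image(name): name is "scene" or "top"; returns (picture, depth): 400x640x3 uint8, red, green, blue; 400x640 float32, m along the optical axis (not along the pixel's ray), 0 where there is no reading.
- calibration(name): a dict with "fx", "fy", "cx", "cy" (pixels), "xyz" and "rotation" of the camera in the world. Camera axes: x right, y down, z forward; pixel columns grow to the right and rows downward; lengths in m; the calibration is good to about 2 mm. A picture is of the moment at which its call begins. calibration takes no time and is no camera call.
- ctrl.sign_off(): hands the job in, once; it reports no verdict.
The state is a dict: "clock": time; "joint_positions": joint angles; "dq": joint speeds; "joint_torque": joint torques, N m; "tcp_pos": TCP position; "tool_rot": TCP orientation; "force": force on the tool from outside, world axes, zero at the start; "moment": the same for the moment, N m; "width": finger opening in m.
Only numpy, scipy, OpenCV 4.12 (cv2) and the standard library are available. Lean on these libraries where they do the work, as an engineer would, in place of code of your own. Each camera call takes 0.05 s, during which the arm holds its last target.

## Working session

There is one attempt and no reset: what is moved stays moved. The work goes in short steps, Python scripts to look and compute and a tool call to move; the robot and the scene stay as the last step left them, time stands still between calls to the robot, and variables do not carry over. Pictures are saved under pics/ and viewed, and the job is handed in when it is done.

Besides the shell and the picture viewer there is one more tool, called after "Request:" as name(argument=value, ...) on one line, values as JSON. step_arm: Moves the arm, as the interface text tells. Its arguments: {"type":"object","properties":{"translation":{"type":"array"},"roll":{"type":"array"},"fingers":{"type":"array"},"newtons":{"type":"number"}},"required":["translation","roll","fingers"]}

```bash
mkdir -p pics; cat > h.py <<'E'
import numpy as np,cv2
from bench import observe,get_image,calibration,ctrl
def grab(n,tag):
    im,d=get_image(n); cv2.imwrite(f'pics/{tag}.png',im[:,:,::-1]); np.savez(f'{tag}.npz',im=im,d=d); return im,d
def cloud(n,d):
    c=calibration(n); v,u=np.mgrid[:400,:640]
    p=np.stack([(u-c['cx'])/c['fx']*d,(v-c['cy'])/c['fy']*d,d],-1)
    R=np.array(c['rotation'])
    if R.shape!=(3,3):
        from scipy.spatial.transform import Rotation as Q; R=Q.from_quat(R).as_matrix()
    return p@R.T+np.array(c['xyz'])
E
python3 - <<'E'
from h import *
print(observe())
for n in('scene','top'):
    print(calibration(n)); grab(n,n+'0')
E
```

```text
{'clock': 0.0, 'joint_positions': array([ 1.04022200e+00,  2.59365726e-01,  1.53610965e+00,  1.78250330e-05,
        1.34799682e+00, -2.02827662e-01]), 'dq': array([ 1.87863169e-05,  5.37556583e-04, -1.26286022e-04,  1.46077337e-04,
       -4.91736193e-05, -1.32633430e-03]), 'joint_torque': array([ 7.86764504e-04, -4.46039021e+01, -2.90569532e+01, -1.31243046e-04,
        1.18686308e-02, -4.55446548e-05]), 'tcp_pos': array([0.17677756, 0.52028543, 0.24945177]), 'tool_rot': array([ 1.63142741e-01,  9.86602029e-01, -8.74175674e-04, -3.45056304e-04]), 'force': array([0.45179283, 0.89072223, 0.68378829]), 'moment': array([-0.01928963, -0.01948896,  0.00498047]), 'width': 0.0853969952434007}
{'fx': 392.9841995734532, 'fy': 392.9841995734532, 'cx': 315.68738149571004, 'cy': 197.84839067824203, 'xyz': array([ 0.87871656, -0.5985694 ,  0.71269892]), 'rotation': array([ 0.85420543,  0.24468978, -0.13022929, -0.43988672])}
{'fx': 391.1866148804654, 'fy': 391.1866148804654, 'cx': 312.95068158985634, 'cy': 203.97338695570826, 'xyz': array([0.23323337, 0.05475209, 1.33447921]), 'rotation': array([-0.67957581,  0.72613184, -0.07519719,  0.07248891])}
```

View pics/scene0.png

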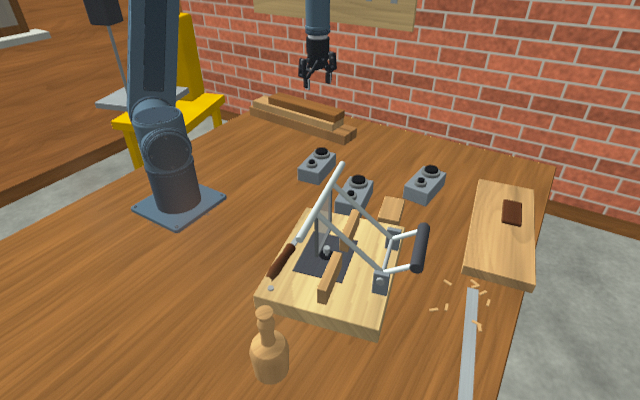

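View pics/top0.png

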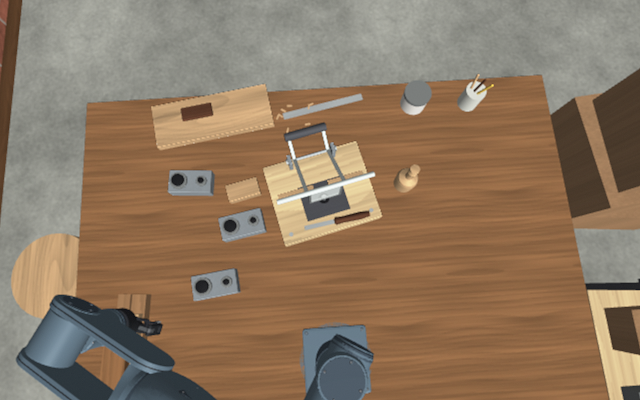

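The scene view shows three switch boxes, at about (317,165), (354,194) and (425,184). The top view shows them at (190,182), (242,225) and (215,284). The guard is down, its bar running (278,202)-(374,177) in the top view. The rightmost box looks like (242,225). I'll measure it to check and take a crop.

```bash
python3 - <<'E'
from h import *
z=np.load('top0.npz');im,d=z['im'],z['d'];P=cloud('top',d)
for n,(u,v) in dict(A=(178,180),B=(231,226),C=(202,287),a=(201,181),b=(253,220),c=(226,282),barL=(285,200),barR=(365,180)).items():
    print(n,P[v,u].round(4))
# buttons: dark pixels in boxes, z 0.05..0.09
g=im.max(2)
m=((g<45)&(P[...,2]>.045)&(P[...,2]<.1)).astype(np.uint8)
n,l,s,c=cv2.connectedComponentsWithStats(m)
for i in range(1,n):
    if s[i,4]>20: print(s[i],c[i].round(1),np.median(P[l==i],0).round(4),P[l==i].min(0).round(3),P[l==i].max(0).round(3))
# bar
reg=np.zeros_like(m);reg[165:215,270:385]=1
b=(reg>0)&(P[...,2]>.205)&(P[...,2]<.235)
q=P[b];print(len(q),q.min(0),q.max(0))
c0=np.median(q,0);w=np.linalg.svd(q[:,:2]-q[:,:2].mean(0),full_matrices=False)[2][0];t=(q[:,:2]-q[:,:2].mean(0))@w
print('bar mean',q.mean(0),'dir',w,t.min(),t.max(), 'mid',q[:,:2].mean(0)+w*(t.min()+t.max())/2)
cr=cv2.resize(im[140:310,150:390],None,fx=3.2,fy=3.2,interpolation=cv2.INTER_CUBIC);cv2.imwrite('pics/crop.png',cr[:,:,::-1])
z=np.load('scene0.npz');im,d=z['im'],z['d'];P=cloud('scene',d)
for n,(u,v) in dict(B=(359,180),b=(350,194),C=(321,152),A=(431,169),mallet=(264,312)).items(): print(n,P[v,u].round(4))
reg=(P[...,2]>.205)&(P[...,2]<.235)&(P[...,0]>.3)&(P[...,0]<.75)&(abs(P[...,1])<.4)
q=P[reg];print(len(q),q.min(0),q.max(0))
w=np.linalg.svd(q[:,:2]-q[:,:2].mean(0),full_matrices=False)[2][0];t=(q[:,:2]-q[:,:2].mean(0))@w
print('bar',q.mean(0),w,t.min(),t.max(),q[:,:2].mean(0)+w*(t.min()+t.max())/2)
E
```

```text
A [0.6113 0.4844 0.0773]
B [0.4459 0.3131 0.0696]
C [0.2567 0.4079 0.0737]
a [0.6041 0.4092 0.0726]
b [0.4599 0.2397 0.0755]
c [0.2673 0.3326 0.0709]
barL [0.486  0.123  0.2239]
barR [ 0.5786 -0.1422  0.044 ]
[172 174  12  11 101] [177.3 179.2] [0.6151 0.4884 0.0722] [0.599 0.471 0.063] [0.635 0.507 0.078]
[224 220  12  11 103] [229.6 225.1] [0.4482 0.3172 0.0727] [0.432 0.299 0.064] [0.467 0.336 0.079]
[196 281  12  11 111] [201.5 286. ] [0.26   0.4092 0.0719] [0.244 0.393 0.065] [0.276 0.428 0.078]
[318 341  12  13  26] [323.3 346. ] [0.0569 0.0395 0.0757] [0.04  0.02  0.054] [0.066 0.056 0.099]
564 [ 0.47824277 -0.14420413  0.20551403] [0.55711519 0.14909322 0.23288011]
bar mean [0.5178897  0.00440195 0.22378499] dir [ 0.22776482 -0.97371617] -0.14853099500005237 0.15177852655988364 mid [0.51825953 0.00282087]
B [0.4569 0.3067 0.0735]
b [0.4656 0.2337 0.0689]
C [0.2704 0.3929 0.0749]
A [0.6192 0.4804 0.0736]
mallet [ 0.5719 -0.2827  0.1702]
768 [ 0.47559235 -0.146518    0.20504521] [0.5573352  0.14642683 0.22929214]
bar [ 0.52533604 -0.02130899  0.22313418] [-0.22291803  0.97483719] -0.12716636264278997 0.17184558539615824 [5.20356142e-01 4.68489520e-04]
```

View pics/crop.png

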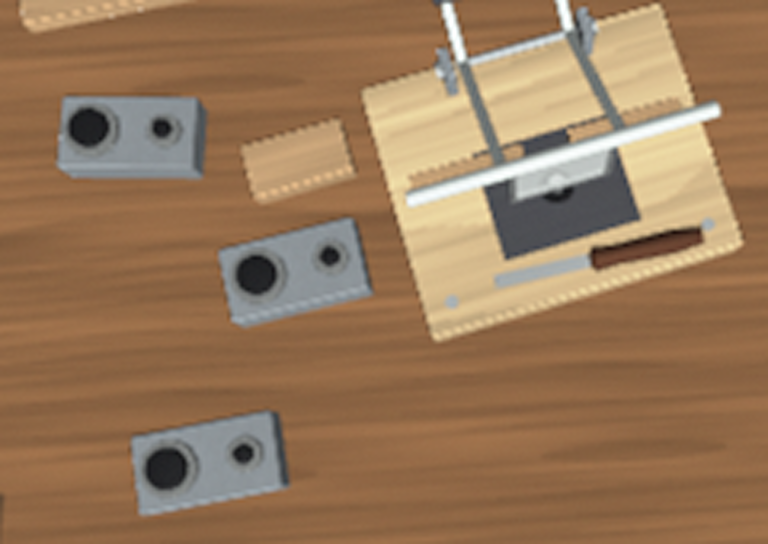

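The boxes are at A y=0.488 (px 177,179), B y=0.317 (px 230,225) and C y=0.409 (px 202,286). B is farthest to the robot's right. In the crop it sits next to the router, with the large stop button on its left and the small start button on its right. First I'll close the fingers and align the tool with the hinge frame, which takes a yaw of +0.56.

Request:
step_arm(translation=[[0,0,0],[0,0,0],[0,0,0],[0,0,0],[0,0,0],[0,0,0]], roll=[-0.14,-0.14,-0.14,-0.136,0,0], fingers=[0,0,0,0,0,0])

```text
clock: 0.85
tcp_pos: [0.177, 0.5206, 0.2501]
tool_rot: [-0.113, 0.994, -0.0, -0.0]
force: [-0.2, -0.3, 0.0]
width: -0.0004
```

```bash
cat >> h.py <<'E'
from scipy.spatial.transform import Rotation as Q
def delta(t):
    o=observe(); R=Q.from_quat(o['tool_rot']).as_matrix()
    return (R.T@(np.array(t)-o['tcp_pos'])*1000).round(1),R.round(3),o
E
python3 - <<'E'
from h import *
D,R,o=delta([.449,.316,.115]);print(D,R,o['tcp_pos'],o['width'],o['force'])
# refine stop from scene dark blob
z=np.load('scene0.npz');im,d=z['im'],z['d'];P=cloud('scene',d)
m=((im.max(2)<50)&(P[...,2]>.06)&(P[...,2]<.09)&(P[...,0]>.2)).astype(np.uint8)
n,l,s,c=cv2.connectedComponentsWithStats(m)
for i in range(1,n):
    if s[i,4]>15: print(s[i],np.median(P[l==i],0).round(4),P[l==i].min(0).round(3),P[l==i].max(0).round(3))
E
```

```text
[-219.4 -260.2  135.1] [[-0.975 -0.224 -0.   ]
 [-0.224  0.975 -0.   ]
 [ 0.    -0.    -1.   ]] [0.17700971 0.52061149 0.25005867] -0.00036027680691644423 [-0.22592552 -0.27032196  0.03668778]
[316 148  11   7  64] [0.2647 0.402  0.0735] [0.247 0.389 0.064] [0.281 0.427 0.077]
[309 160   6   4  18] [0.2729 0.3294 0.0712] [0.264 0.324 0.065] [0.279 0.338 0.074]
[425 166  13   8  80] [0.6202 0.48   0.0735] [0.601 0.464 0.064] [0.638 0.501 0.077]
[352 176  13   8  88] [0.4528 0.3095 0.073 ] [0.432 0.296 0.062] [0.468 0.333 0.077]
[418 178   6   5  23] [0.6121 0.4071 0.0714] [0.606 0.402 0.064] [0.619 0.414 0.075]
[348 191   6   5  24] [0.4662 0.2372 0.0721] [0.458 0.231 0.062] [0.472 0.244 0.075]
```

The scene view puts the stop at (0.453,0.310,0.073), and the top view at (0.448,0.317,0.073). I'll use (0.450,0.314).

Request:
step_arm(translation=[[-20,-24,0],[-40,-48,0],[-40,-48,0],[-40,-48,0],[-40,-48,0],[-40,-46,0],[0,0,40],[0,0,40],[0,0,40],[0,0,0]], roll=[0,0,0,0,0,0,0,0,0,0], fingers=[0,0,0,0,0,0,0,0,0,0])

```text
clock: 2.1
tcp_pos: [0.4484, 0.3142, 0.1274]
tool_rot: [-0.113, 0.994, -0.001, -0.004]
force: [-0.5, 0.2, 0.4]
width: -0.0003
```

```bash
python3 - <<'E'
from h import *
print(delta([.450,.314,.092])[0])
im,d=grab('scene','s1')
cv2.imwrite('pics/s1c.png',cv2.resize(im[110:230,270:450],None,fx=4,fy=4,interpolation=cv2.INTER_CUBIC)[:,:,::-1])
E
```

```text
[-1.8 -0.5 35.4]
```

View pics/s1c.png

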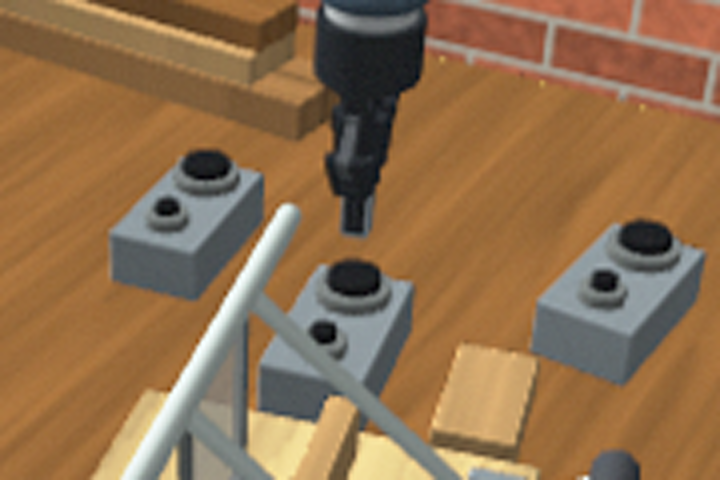

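The fingertips (crop ~355,232) are centred above B's stop button (crop ~355,277). I'll go down to just about contact.

Request:
step_arm(translation=[[0,0,15],[0,0,14],[0,0,4],[0,0,3],[0,0,2],[0,0,0]], roll=[0,0,0,0,0,0], fingers=[0,0,0,0,0,0])

```text
clock: 2.9
tcp_pos: [0.4507, 0.3153, 0.0924]
tool_rot: [-0.114, 0.993, 0.0, 0.0]
force: [0.5, 0.5, 0.4]
width: -0.0001
```

Request:
step_arm(translation=[[0,0,2],[0,0,1],[0,0,1],[0,0,0]], roll=[0,0,0,0], fingers=[0,0,0,0])

```text
clock: 3.4
tcp_pos: [0.4509, 0.3154, 0.0886]
tool_rot: [-0.114, 0.993, 0.0, 0.0]
force: [0.2, -0.3, 2.4]
width: 0.0001
```

Request:
step_arm(translation=[[0,0,1],[0,0,1],[0,0,1],[0,0,0]], roll=[0,0,0,0], fingers=[0,0,0,0])

```text
clock: 3.9
tcp_pos: [0.4509, 0.3154, 0.0855]
tool_rot: [-0.114, 0.993, 0.0, 0.0]
force: [1.6, 0.8, 3.2]
width: 0.0002
```

Request:
step_arm(translation=[[0,0,1],[0,0,1],[0,0,0],[0,0,0]], roll=[0,0,0,0], fingers=[0,0,0,0])

```text
clock: 4.4
tcp_pos: [0.451, 0.3155, 0.0849]
tool_rot: [-0.114, 0.993, 0.0, 0.001]
force: [-2.5, -1.6, 15.1]
width: -0.0
```

The force jumped to 15 N with almost no further travel, so the button is on its hard stop (about 6–7 mm of travel) and fully down. Next I'll retract straight up and move in front of bar_left, staying high.

Request:
step_arm(translation=[[0,0,-15],[0,0,-50],[0,0,-50],[0,0,-50],[16,-50,0],[16,-54,0],[16,-54,0],[16,-53,0],[0,0,0],[0,0,0]], roll=[0,0,0,0,0,0,0,0,0,0], fingers=[0,0,0,0,0,0,0,0,0,0])

```text
clock: 5.65
tcp_pos: [0.4356, 0.0954, 0.2481]
tool_rot: [-0.113, 0.994, 0.0, -0.0]
force: [-0.5, -0.4, 1.0]
width: 0.0001
```

```bash
python3 - <<'E'
from h import *
print(delta([.494,.109,.215])[0])
im,d=grab('scene','s2')
cv2.imwrite('pics/s2c.png',cv2.resize(im[110:310,240:450],None,fx=3,fy=2.9,interpolation=cv2.INTER_CUBIC)[:,:,::-1])
E
```

```text
[-59.9   0.1  33.1]
```

View pics/s2c.png

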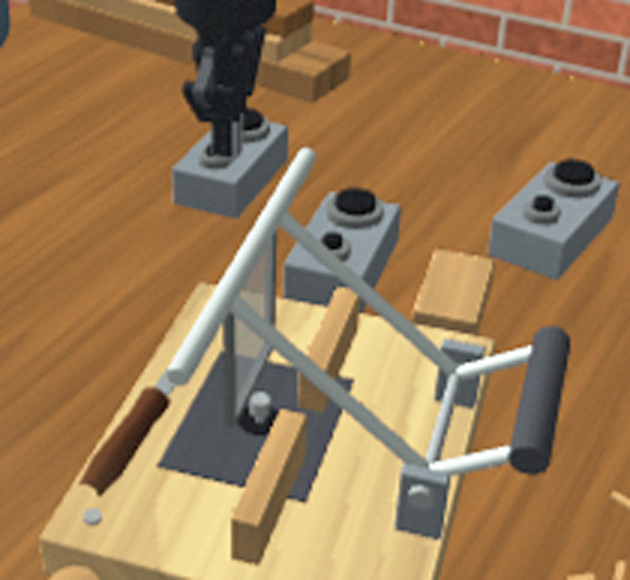

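The closed gripper is just in front of the free left bar end (tips at crop ~225,150; bar end at ~305,155). Next I'll lower to bar height and approach until contact.

Request:
step_arm(translation=[[0,0,20],[0,0,17],[-15,0,0],[-15,0,0],[-8,0,0],[-5,0,0],[-4,0,-2],[0,0,0]], roll=[0,0,0,0,0,0,0,0], fingers=[0,0,0,0,0,0,0,0])

```text
clock: 6.7
tcp_pos: [0.4778, 0.1055, 0.2138]
tool_rot: [-0.114, 0.993, -0.0, -0.005]
force: [-13.8, -3.0, 10.0]
width: 0.0001
```

Request:
step_arm(translation=[[0,0,0],[0,0,0]], roll=[0,0], fingers=[0,0])

```text
clock: 6.95
tcp_pos: [0.4784, 0.1057, 0.2138]
tool_rot: [-0.114, 0.993, -0.0, -0.004]
force: [-15.6, -3.9, 11.5]
width: -0.0002
```

```bash
python3 - <<'E'
from h import *
im,d=grab('scene','s3')
cv2.imwrite('pics/s3c.png',cv2.resize(im[110:310,240:450],None,fx=3,fy=2.9,interpolation=cv2.INTER_CUBIC)[:,:,::-1])
E
```

```text
(no output)
```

View pics/s3c.png

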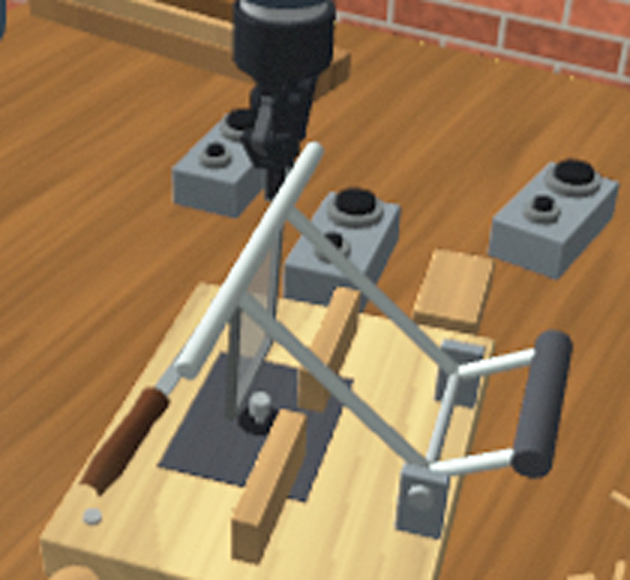

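The contact is good: the bar has moved a few mm. But friction is loading the sideways push (16 N horizontal with 11 N up on the tool). I'll follow the bar's arc so the tool rises with it.

Request:
step_arm(translation=[[-2,0,-6],[-5,0,-7],[-7,0,-7],[-8,0,-7],[-8,0,-6],[0,0,0]], roll=[0,0,0,0,0,0], fingers=[0,0,0,0,0,0])

```text
clock: 7.75
tcp_pos: [0.5123, 0.1127, 0.247]
tool_rot: [-0.114, 0.993, -0.0, 0.001]
force: [-1.5, -0.3, 1.0]
width: -0.0002
```

Request:
step_arm(translation=[[-8,0,-6],[-8,0,-5],[-9,0,-5],[-9,0,-4],[-9,0,-4],[-9,0,-3],[0,0,0]], roll=[0,0,0,0,0,0,0], fingers=[0,0,0,0,0,0,0])

```text
clock: 8.62
tcp_pos: [0.5626, 0.1246, 0.2734]
tool_rot: [-0.114, 0.993, -0.0, 0.0]
force: [-0.2, -0.6, -0.6]
width: 0.0001
```

```bash
python3 - <<'E'
from h import *
im,d=grab('scene','s4')
cv2.imwrite('pics/s4c.png',cv2.resize(im[110:310,240:450],None,fx=3,fy=2.9,interpolation=cv2.INTER_CUBIC)[:,:,::-1])
E
```

```text
(no output)
```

View pics/s4c.png

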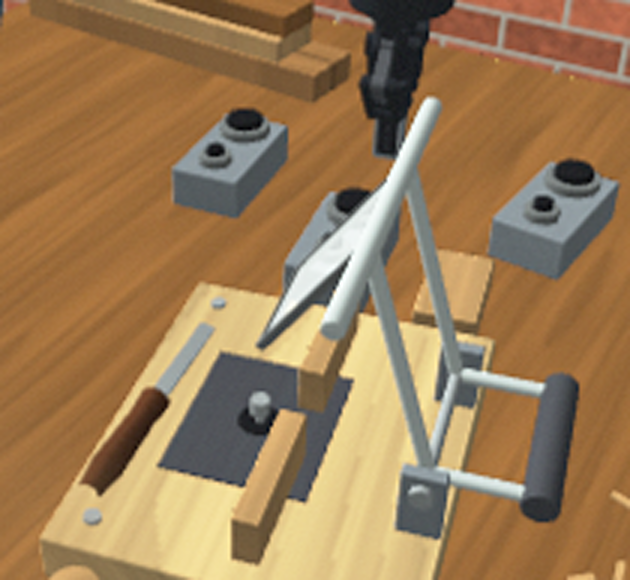

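The guard is up to about 0.55, with light contact force. I'll continue past the balance point.

Request:
step_arm(translation=[[-8,0,-2],[-9,0,-2],[-9,0,-2],[-9,0,-1],[-9,0,0],[-9,0,0],[-8,0,0],[0,0,0]], roll=[0,0,0,0,0,0,0,0], fingers=[0,0,0,0,0,0,0,0])

```text
clock: 9.68
tcp_pos: [0.6215, 0.1383, 0.2799]
tool_rot: [-0.114, 0.993, -0.0, -0.0]
force: [1.6, -0.5, 0.5]
width: 0.0001
```

```bash
python3 - <<'E'
from h import *
im,d=grab('scene','s5')
cv2.imwrite('pics/s5c.png',cv2.resize(im[90:310,240:470],None,fx=3,fy=2.7,interpolation=cv2.INTER_CUBIC)[:,:,::-1])
E
```

```text
(no output)
```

View pics/s5c.png

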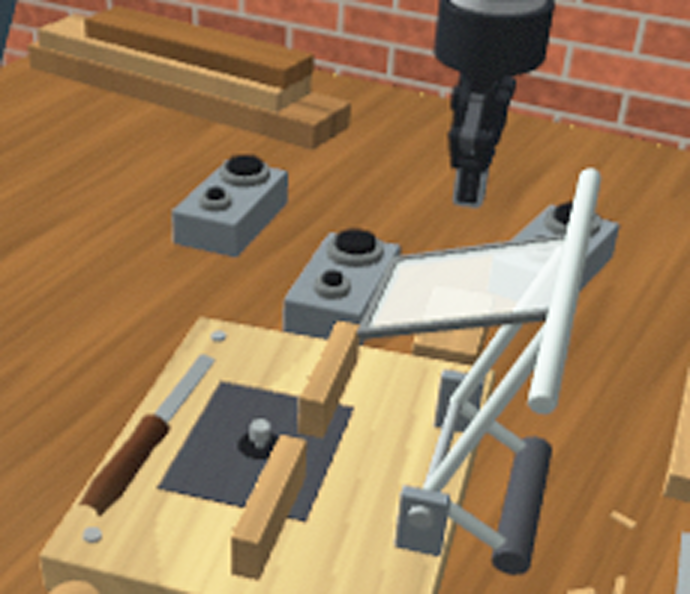

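The guard has tipped by itself and moved away from the tool. I'll retreat towards the front and up, clear of everything, then check.

Request:
step_arm(translation=[[20,0,0],[40,10,-10],[50,20,-10],[50,20,-10],[0,0,0],[0,0,0],[0,0,0],[0,0,0],[0,0,0],[0,0,0]], roll=[0,0,0,0,0,0,0,0,0,0], fingers=[0,0,0,0,0,0,0,0,0,0])

```text
clock: 10.98
tcp_pos: [0.4542, 0.1507, 0.31]
tool_rot: [-0.114, 0.994, 0.0, -0.0]
force: [-0.6, 0.1, -0.8]
width: -0.0
```

```bash
python3 - <<'E'
from h import *
im,d=grab('scene','s6'); P=cloud('scene',d)
q=P[(P[...,2]>.235)&(P[...,0]>.65)&(P[...,0]<.82)&(abs(P[...,1]-.05)<.2)]
h=np.array([.668,.036]);e=np.array([.974,.225]);x=(q[:,:2]-h)@e
print(len(q),np.percentile(x,[5,50,95]),q[:,2].max(),observe()['force'])
a,da=np.load('scene0.npz')['im'],0
print('mallet/chisel diff', [np.abs(a[s].astype(int)-im[s]).mean().round(2) for s in (np.s_[300:385,245:295],np.s_[240:292,264:300])])
i2,d2=grab('top','t6')
E
```

```text
2036 [-0.0143443   0.04295944  0.06673264] 0.290157955740405 [0.64609841 0.23675049 0.02064738]
mallet/chisel diff [np.float64(1.45), np.float64(7.95)]
```

View pics/s6.png

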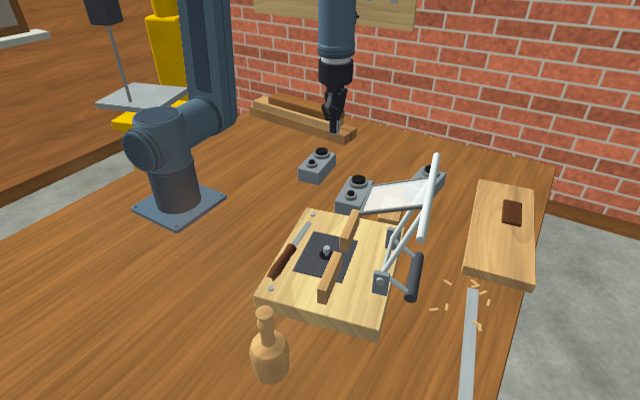

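View pics/t6.png

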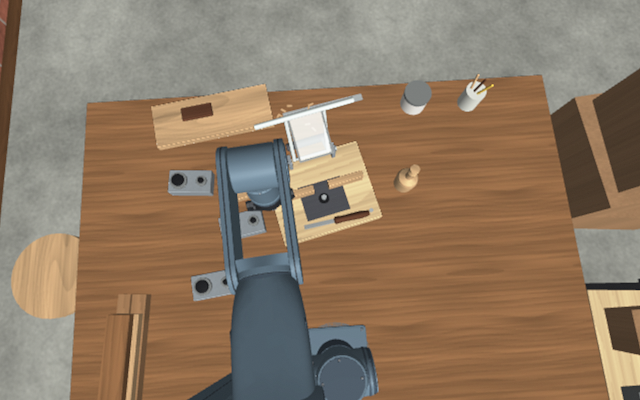

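The bar (scene view, 435,155 to 422,238) is about 60 mm behind the hinge, which is fully raised. The mallet (268,350), chisel and offcut are where they started, and the tool is clear of everything.

```bash
python3 -c "
from h import *
print(ctrl.sign_off())"
```

```text
the job is handed in; nothing more can be done
None
```

The cutter is reachable: I pressed the stop button fully down first, then pushed the guard past its balance point, and it stays raised by itself. I handed the job in about 11 s into the 51 s allowed; no verdict was reported.

- **Stop button:** I pressed the large button on the rightmost switch box with closed fingers until it hit its hard stop. It took about 6–7 mm of travel, and the force rose to 15 N at the end. I did not go near the start button. I judged "fully down" from the tool's height and the force, not from a picture.
- **Guard:** I pushed the left free end of the bar with closed fingers, without gripping. At first contact, friction raised the push to 16 N horizontal and 11 N vertical, above the 6 N the task gives. Following the bar's arc brought that down to about 1–2 N. The guard then tipped by itself and moved away from the tool.
- **Last checks:** The bar measured about 60 mm behind the hinge, as it should when fully raised, and the tool was clear with no contact force. In the pictures the mallet, chisel and offcut are where they started. The offcut was partly hidden by the guard and arm in the last pictures, so that check is weaker. The before-and-after image difference around the chisel was larger than for the mallet (8 against 1.5); I put this down to the bar no longer covering it.

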